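Air the seedlings: prop the mini greenhouse open

ROBOT

A 6-joint arm with a two-finger parallel gripper is mounted at the origin on the work surface. World frame = base frame: x ahead of the robot, y to its left, z up, the work surface at z = 0. Lengths are in m, angles in rad, forces in N, time in s.
With the tool pointing down it reaches from about 0.375 to 0.9 m from the base axis. Payload 3.1 kg.
Tool frame: the origin (TCP) lies at the very end of the fingers, on their centre line; the grasp point (between the pads) lies 19 mm behind it; z points along the fingers, y is the line along which they close (so a half turn about z gives the same grasp; the last joint's range is limited). The gripper opens to 87 mm and grips with 3 to 60 N. Pads are 19 mm wide; open, the fingers measure 117 mm over their backs; the gripper's body (75 mm by 190 mm) begins 51 mm behind the grasp point.
Start: joints at [-1.373, 0.527, 1.433, -0, 1.181, -0.178], TCP at [0.23, -0.581, 0.223] pointing down, gripper open.
Joint ranges: [-3.08, 3.08], [-0.75, 2.2], [0.22, 2.44], [-1.43, 4.57], [0, 2.65], [-2.85, 2.85]. Speed limits (rad/s): [2.79, 2.79, 3.14, 3.14, 3.14, 3.14].

INTERFACE

Orientations are given as a rotation vector (axis times angle).
In Python, from station import manip gives the robot as it stands.
- The arm moves only by the shell command python3 -m handwheel 'ROWS'. ROWS is JSON, a list of rows, each a list of 5 numbers: the opening, from 0 (shut) to 1 (fully open), then the shift along the tool's x, y, z in mm, then the turn about the tool's z in degrees. A call has 1 to 20 rows; each row is the pose to reach, as a shift and turn from the pose commanded when the call began, along the tool's axes at that moment; what a row does not reach only later rows make up. A row lasts 1/12 s, in which the tool goes at most 41.7 mm and 7.16 degrees, less where a joint would pass 70% of its speed; a pose out of reach is approached as far as the arm can. A call with a gripper value outside its range is refused whole. The fingers move at their own pace and stop on an object; the grip force is fixed at half the most. Time passes only in rows, so rows that repeat a pose let the fingers close. It gives the time, the measured TCP pose, the force, the opening and the grip force at its end, in the units of the state.
- manip.get_obs(): the state, without advancing time (a new reading comes with each control period).
- manip.camera(name): name is "scene" or "top"; returns the picture (480x640x3 uint8, blue, green, red); there is no depth.
- manip.get_calibration(name): a dict with "mtx" (3x3 intrinsics, pixels), "rvec" (rotation vector, rad) and "tvec" (3), from world to camera coordinates, as OpenCV has them. Camera axes: x right, y down, z forward; pixel columns grow to the right and rows downward; lengths in m; the calibration is good to about 2 mm. A picture is of the moment at which its call begins. get_calibration takes no time and is no camera call.
- manip.hand_in(): hands the job in; it is judged then, once.
The state is a dict: "time": time; "joint_pos": joint angles; "qvel": joint speeds; "joint_efforts": joint torques, N m; "tool_pos": TCP position; "eef_rot": TCP orientation; "wrist_force": force on the tool from outside, world axes, zero at the start; "moment": the same for the moment, N m; "finger_gap": opening from 0.0 (shut) to 1.0 (fully open); "finger_force": force on a finger pad.
Only numpy, scipy, OpenCV 4.12 (cv2) and the standard library are available. Lean on these libraries where they do the work, as an engineer would, in place of code of your own. Each camera call takes 0.05 s, during which the arm holds its last target. There are 200 camera calls.

TASK

Air the seedlings in the little white greenhouse on the coffee table: lift its green-framed lid by the wooden handle all the way until it stops, then swing the brass prop rod up by its red grip until the rod stands upright and the pin at its end sits in the brass eye on the lid. Let go and leave the lid standing open on its prop, and leave the white coffee mug standing where it is.

Things in the scene. Friction and masses are not known exactly. Their poses are not given: they have to be found in the camera images.
- greenhouse: Mini greenhouse, fixed: open white trough, 220 (x) by 200 (y) by 90 mm high, seedling pots inside. Origin: centre of its underside, on the table. x points from its front (lid handle, robot's side) to the hinge at its back, y to the side with the prop rod, z up; yaw up to 17 degrees. Lid hinge axis: along y at x = 110, z = 90 mm. Rod pivot axis: along y at x = 29, z = 50 mm.
- lid (a joint): Lid angle: 0 shut, grows as it is lifted, end stop at 0.90 rad (fully open). Green frame with a clear pane, 220 by 200 by 10 mm, about 0.3 kg, hinged along its back edge. The stiff hinge keeps the lid wherever it is left; lifting takes 2 to 4 N at the handle. It starts shut or up to 0.12 open.
- lid_handle (a point): Middle of the lid's dark wooden handle: round bar, 12 mm thick, 100 mm long, along the greenhouse's y, on two arms 70 mm in front of the lid's edge (64 mm free between bar and lid, 88 mm between the arms). 290 mm from the hinge axis, 95 mm above the table when shut. The bar can turn between the fingers of a gripper that keeps pointing down.
- prop (a joint): Angle of the prop rod on the left (+y) side: 0 lying level, pointing to the front; grows as its tip swings up and back; end stop at 1.57 rad (upright). Friction keeps it wherever it is left; swinging takes 1 to 2 N at the red grip. It starts at 0 to 0.25.
- prop_grip (a point): Middle of the rod's red grip: round bar, 16 mm thick, 50 mm long, along the greenhouse's y, sticking out sideways from the rod on a 10 mm brass stem. 85 mm from the rod's pivot axis, 176 mm to +y of the greenhouse's middle (76 mm outside the wall), 50 mm above the table when the rod lies level. It can turn between the fingers.
- prop_pin (a point): Point on the pin at the end of the prop rod, 12 mm along the pin. Brass rod 8 mm thick, 142 mm from pivot to end, 13 mm outside the trough's wall. The pin is 8 mm thick, 28 mm long, square to the rod: it points up when the rod lies level, and to the greenhouse's +x when it is upright.
- prop_hole (a point): Centre of the slotted hole (14 mm wide, 30 mm high) in the brass eye, a plate 26 by 50 by 4 mm on the lid's left edge, 130 mm from the hinge axis. With the lid fully open the plate stands upright, square to the greenhouse's x, and the pin of the upright rod passes through it: prop_pin and prop_hole then coincide.
- cup: White ceramic mug, loose, 75 mm high, 76 mm across, standing on the table to the right (-y) of the greenhouse; a bystander. Origin: centre of its underside.

How it is judged:
By the outcome, as a careful person would: the job done as asked, in the order asked, and still so for the second after the job is handed in, with the robot touching nothing.
It also fails if it takes over 53 s, if anything falls off the work surface, if the arm or the gripper's body presses on something with over 40 N, if the wrist force passes 120 N, or if a joint passes its speed limit or range.

## Working session

There is one attempt and no reset: what is moved stays moved. The work goes in short steps, Python scripts to look and compute and a shell command to move; the robot and the scene stay as the last step left them, time stands still between calls to the robot, and variables do not carry over. Pictures are saved under pics/ and viewed, at most 10 in all, crops included, and the job is handed in when it is done.

```bash
mkdir -p pics
python3 - <<'E'
from station import manip
import cv2,numpy as np
o=manip.get_obs();print({k:np.round(o[k],3) for k in o})
for n in("scene","top"):
    cv2.imwrite(f"pics/{n}0.png",manip.camera(n))
    c=manip.get_calibration(n);R=cv2.Rodrigues(np.array(c["rvec"],float))[0]
    print(n,np.round(c["mtx"],1).tolist(),"pos",np.round(-R.T@np.array(c["tvec"]).ravel(),3),np.round(R,2).tolist())
E
```

```text
{'time': np.float64(0.0), 'joint_pos': array([-1.372,  0.528,  1.434, -0.   ,  1.181, -0.179]), 'qvel': array([-0.002,  0.001,  0.   ,  0.001,  0.   ,  0.001]), 'joint_efforts': array([ -0.   , -44.005, -17.659,   0.063,   0.058,  -0.   ]), 'tool_pos': array([ 0.23 , -0.58 ,  0.222]), 'eef_rot': array([-3.084, -0.588,  0.   ]), 'wrist_force': array([ 0.069, -0.661,  0.825]), 'moment': array([ 0.002,  0.031, -0.017]), 'finger_force': np.float64(0.0), 'finger_gap': np.float64(0.999)}
scene [[529.1, 0.0, 326.3], [0.0, 529.1, 242.0], [0.0, 0.0, 1.0]] pos [0.969 0.393 0.789] [[-0.84, 0.55, 0.0], [0.41, 0.62, -0.67], [-0.37, -0.55, -0.75]]
top [[462.1, 0.0, 316.3], [0.0, 462.1, 243.8], [0.0, 0.0, 1.0]] pos [ 0.533 -0.128  1.046] [[0.02, -1.0, -0.01], [-1.0, -0.02, -0.07], [0.07, 0.01, -1.0]]
```

View pics/scene0.png

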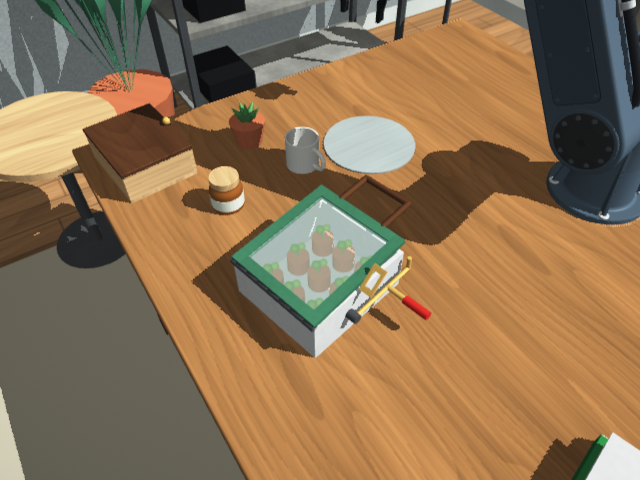

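View pics/top0.png

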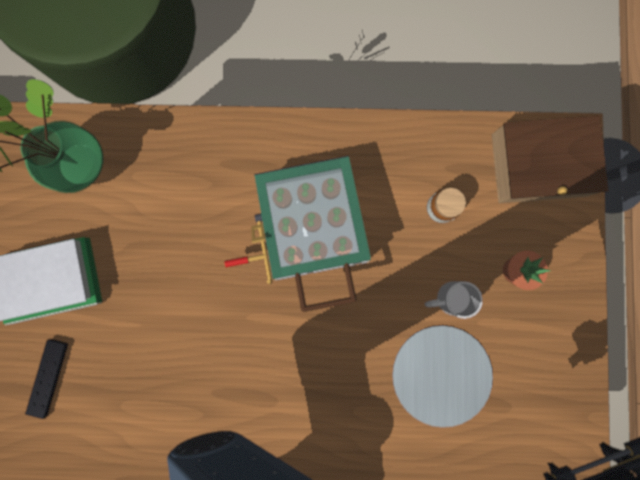

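Scene: the lid spans roughly (235,187)-(405,345), the handle bar runs (368,180)-(408,206), and the red grip is near (417,306). Top: lid corners are about (256,174), (350,157), (369,263) and (276,279), the bar runs (303,310)-(355,299), the red grip is at (237,262), and the mug is at (460,299).

```bash
cat > h.py <<'E'
import cv2,numpy as np
from station import manip
C={}
for n in("scene","top"):
    c=manip.get_calibration(n);K=np.array(c["mtx"],float);R=cv2.Rodrigues(np.array(c["rvec"],float))[0];t=np.array(c["tvec"],float).reshape(3,1)
    C[n]=(K,R,t)
def ray(n,p,z):
    K,R,t=C[n];o=(-R.T@t).ravel();d=R.T@np.linalg.inv(K)@[p[0],p[1],1];return o+d*(z-o[2])/d[2]
def tri(ps,pt):
    P=[C[n][0]@np.hstack(C[n][1:]) for n in("scene","top")]
    X=cv2.triangulatePoints(P[0],P[1],np.array(ps,float).reshape(2,1),np.array(pt,float).reshape(2,1)).ravel();return X[:3]/X[3]
def proj(n,X):
    K,R,t=C[n];x=K@(R@np.array(X).reshape(3,1)+t);return (x[:2]/x[2]).ravel()
def blob(m):
    n,l,s,c=cv2.connectedComponentsWithStats(m.astype(np.uint8));return l==1+np.argmax(s[1:,4])
def mask(im,lo,hi):return cv2.inRange(cv2.cvtColor(im,cv2.COLOR_BGR2HSV),lo,hi)>0
def red(im,roi):
    m=mask(im,(0,200,110),(4,255,255))|mask(im,(176,200,110),(180,255,255));z=np.zeros_like(m);x0,y0,x1,y1=roi;z[y0:y1,x0:x1]=m[y0:y1,x0:x1];return blob(z)
E
python3 - <<'E'
from h import *
s=cv2.imread("pics/scene0.png");t=cv2.imread("pics/top0.png")
def ends(m):
    y,x=np.nonzero(m);p=np.c_[x,y].astype(float);c=p.mean(0);u=np.linalg.svd(p-c,full_matrices=0)[2][0];q=(p-c)@u
    return c,c+u*q.min(),c+u*q.max()
rs=ends(red(s,(380,270,450,330)));rt=ends(red(t,(200,240,280,285)))
print("red",np.round(rs,1).tolist(),np.round(rt,1).tolist(),tri(rs[0],rt[0]))
for n,im,roi in(("scene",s,(220,170,420,330)),("top",t,(245,150,380,285))):
    m=mask(im,(60,100,40),(90,255,180));z=np.zeros_like(m);x0,y0,x1,y1=roi;z[y0:y1,x0:x1]=m[y0:y1,x0:x1]
    c=cv2.findContours(blob(z).astype(np.uint8),0,2)[0];c=max(c,key=cv2.contourArea)
    a=cv2.approxPolyDP(cv2.convexHull(c),8,True);print(n,a.reshape(-1,2).tolist())
    b=im[100:330,220:420] if n=="top" else im[150:350,230:450]
    cv2.imwrite(f"pics/{n}c.png",cv2.resize(b,None,fx=2.6 if n=="top" else 3,fy=2.6 if n=="top" else 3,interpolation=2))
E
```

```text
Traceback (most recent call last):
  File "h.py", line 18, in red
    m=mask(im,(0,200,110),(4,255,255))|mask(im,(176,200,110),(180,255,255));z=np.zeros_like(m);x0,y0,x1,y1=roi;z[y0:y1,x0:x1]=m[y0:y1,x0:x1];return blob(z)
                                                                                                                                                    ~~~~^^^
  File "h.py", line 15, in blob
    n,l,s,c=cv2.connectedComponentsWithStats(m.astype(np.uint8));return l==1+np.argmax(s[1:,4])
                                                                             ~~~~~~~~~^^^^^^^^^
ValueError: attempt to get argmax of an empty sequence
```

```bash
sed -i 's/m=mask(im,(0,200,110),(4,255,255))|mask(im,(176,200,110)/m=mask(im,(0,170,100),(6,255,255))|mask(im,(174,170,100)/' h.py
cat > m.py <<'E'
from h import *
s=cv2.imread("pics/scene0.png");t=cv2.imread("pics/top0.png")
def ends(m):
    y,x=np.nonzero(m);p=np.c_[x,y].astype(float);c=p.mean(0);u=np.linalg.svd(p-c,full_matrices=0)[2][0];q=(p-c)@u
    return c,c+u*q.min(),c+u*q.max()
print(cv2.cvtColor(s,cv2.COLOR_BGR2HSV)[306,415],cv2.cvtColor(t,cv2.COLOR_BGR2HSV)[262,237])
rs=ends(red(s,(380,270,450,330)));rt=ends(red(t,(200,240,280,285)))
print("red",np.round(rs,1).tolist(),np.round(rt,1).tolist(),tri(rs[0],rt[0]))
for n,im,roi in(("scene",s,(220,170,420,330)),("top",t,(245,150,380,285))):
    m=mask(im,(60,100,40),(90,255,180));z=np.zeros_like(m);x0,y0,x1,y1=roi;z[y0:y1,x0:x1]=m[y0:y1,x0:x1]
    c=cv2.findContours(blob(z).astype(np.uint8),0,2)[0];c=max(c,key=cv2.contourArea)
    a=cv2.approxPolyDP(cv2.convexHull(c),8,True);print(n,a.reshape(-1,2).tolist())
    b=im[100:330,220:420] if n=="top" else im[150:350,230:450]
    f=2.6 if n=="top" else 3
    cv2.imwrite(f"pics/{n}c.png",cv2.resize(b,None,fx=f,fy=f,interpolation=2))
E
python3 m.py
```

```text
[  1 207 209] [  0 188 204]
red [[416.4, 307.3], [403.6, 298.1], [429.0, 316.4]] [[235.9, 261.6], [247.1, 259.2], [224.8, 263.9]] [0.56029216 0.0516654  0.05545207]
scene [[321, 185], [403, 243], [314, 326], [232, 256]]
top [[347, 158], [368, 258], [274, 276], [256, 176]]
```

View pics/scenec.png

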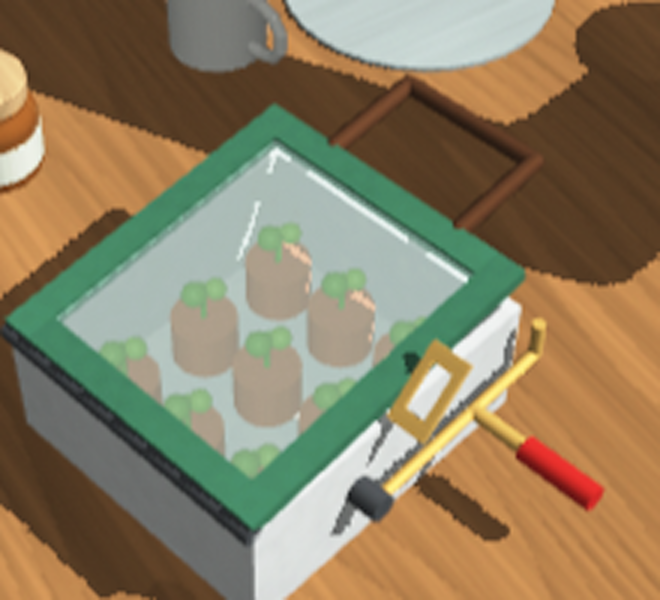

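View pics/topc.png

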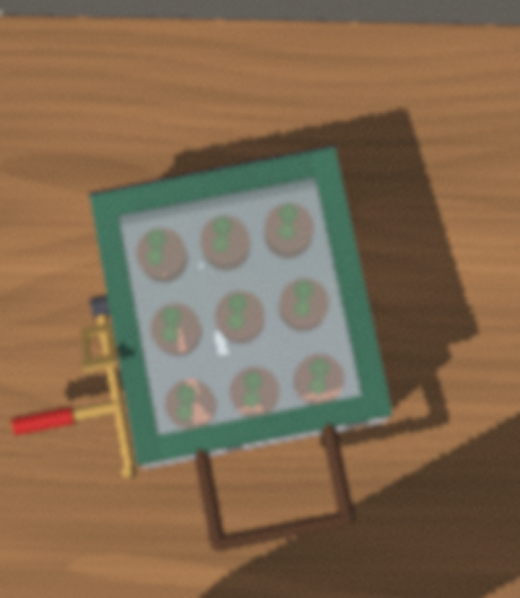

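Crops: in the scene view the bar's ends are at (367,177) and (409,203); in the top view they are at (355,299) and (303,308). The prop lies almost level with its pin up.

Run:
```python
from h import *
H=[tri((409,203.3),(302.7,308.1)),tri((366.7,177.3),(354.6,298.8))]
print("bar",np.round(H,3),np.linalg.norm(H[0]-H[1]),np.mean(H,0).round(4))
# corners: frontright,frontleft,backleft,backright
S=[(321,185),(403.5,243),(314.5,326),(232,256)];T=[(368.5,259),(274.5,277),(256,175.5),(347.5,158)]
c=[tri(a,b) for a,b in zip(S,T)];print("corners",np.round(c,4))
bl=ray("top",T[2],.098);br=ray("top",T[3],.098);print("back@.098",bl,br,np.linalg.norm(bl-br))
yb=np.arctan2(*( -(bl-br)[:2]*[1,-1])) ;d=bl-br;print("yaw back",np.degrees(np.arctan2(-d[0],d[1])))
d=H[0]-H[1];print("yaw bar",np.degrees(np.arctan2(-d[0],d[1])))
fl=c[1];e=(c[2]-c[1]+c[3]-c[0]);print("yaw sides",np.degrees(np.arctan2(e[1],e[0])))
a=tri((403.6,298.1),(247.1,259.2));b=tri((429,316.4),(224.8,263.9));d=b-a
print("red ends",a,b,np.linalg.norm(d),np.degrees(np.arctan2(-d[0],d[1])))
```

```text
bar [[ 0.468 -0.096  0.13 ]
 [ 0.488 -0.197  0.126]] 0.10364437286703533 [ 0.4783 -0.1464  0.128 ]
corners [[ 0.5698 -0.2258  0.125 ]
 [ 0.5276 -0.0363  0.115 ]
 [ 0.7377  0.0099  0.0953]
 [ 0.7797 -0.1818  0.0993]]
back@.098 [0.73954636 0.00761537 0.098     ] [ 0.78024286 -0.18201569  0.098     ] 0.19394881210315512
yaw back 12.11245751133018
yaw bar 10.918453903469931
yaw sides 12.119462511515705
red ends [0.56670826 0.02673559 0.0575728 ] [0.55426373 0.07623539 0.05418639] 0.05115235660415789 14.112029921006341
```

```bash
python3 -m handwheel '[[0.5,390,-313,0,-80.5],[0.5,390,-313,0,-80.5],[0.5,390,-313,0,-80.5],[0.5,390,-313,0,-80.5],[0.5,390,-313,0,-80.5],[0.5,390,-313,0,-80.5],[0.5,390,-313,0,-80.5],[0.5,390,-313,0,-80.5],[0.5,390,-313,0,-80.5],[0.5,390,-313,0,-80.5],[0.5,390,-313,0,-80.5],[0.5,390,-313,0,-80.5],[0.5,390,-313,0,-80.5],[0.5,390,-313,0,-80.5],[0.5,390,-313,0,-80.5]]'
python3 - <<'E'
from h import *
cv2.imwrite("pics/s1.png",manip.camera("scene"));R=cv2.Rodrigues(manip.get_obs()["eef_rot"])[0];print(R.round(3))
E
```

```text
time: 1.35
tool_pos: [0.4772, -0.1465, 0.2223]
eef_rot: [-1.974, -2.444, 0.001]
wrist_force: [-0.6, -0.5, -0.0]
finger_gap: 0.5
finger_force: 0.0
[[-0.209  0.978 -0.001]
 [ 0.978  0.209 -0.   ]
 [-0.    -0.001 -1.   ]]
```

View pics/s1.png

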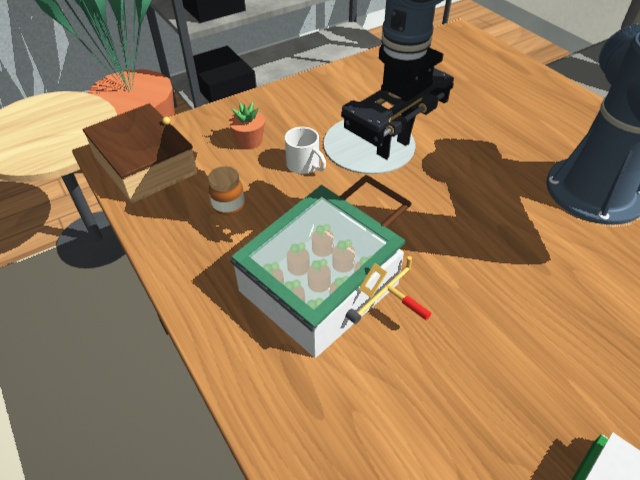

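The gripper is above the handle, around (400,140), with its long side along the closing direction. The lid is still nearly shut. Descending and gripping.

```bash
python3 -m handwheel '[[0.5,0,1,40,0],[0.5,0,1,80,0],[0.5,0,1,113,0],[0.5,0,1,113,0],[0,0,1,113,0],[0,0,1,113,0],[0,0,1,113,0],[0,0,1,113,0],[0,0,1,113,0],[0,0,1,113,0]]'
python3 - <<'E'
import numpy as np
# handle arc relative to grasp: theta 0.114 -> 0.9 (+0.02 overdrive)
for th in np.linspace(.114,.93,12):
    a=th+.017;print(round(th,3),round(290*(np.cos(.131)-np.cos(a)),1),round(-290*(np.sin(a)-np.sin(.131)),1))
E
```

```text
time: 2.23
tool_pos: [0.4793, -0.1467, 0.1109]
eef_rot: [1.973, 2.441, 0.001]
wrist_force: [6.1, 1.8, -1.0]
finger_gap: 0.128
finger_force: 13.8
0.114 0.0 -0.0
0.188 3.6 -21.2
0.262 8.8 -42.1
0.337 15.5 -62.5
0.411 23.6 -82.4
0.485 33.3 -101.6
0.559 44.3 -120.1
0.633 56.7 -137.7
0.707 70.3 -154.3
0.782 85.2 -169.9
0.856 101.1 -184.3
0.93 118.1 -197.5
```

```bash
python3 -m handwheel '[[0,0,2,-11,0],[0,0,4,-21,0],[0,0,6,-32,0],[0,0,9,-42,0],[0,0,12,-52,0],[0,0,15,-62,0],[0,0,19,-72,0],[0,0,24,-82,0],[0,0,33,-102,0],[0,0,44,-120,0],[0,0,57,-138,0],[0,0,70,-154,0],[0,0,85,-170,0],[0,0,101,-184,0],[0,0,106,-188,0],[0,0,106,-188,0]]'
```

```text
time: 3.57
tool_pos: [0.5794, -0.1248, 0.301]
eef_rot: [-1.972, -2.443, 0.011]
wrist_force: [-11.3, -2.1, 14.1]
finger_gap: 0.128
finger_force: 30.0
```

```bash
python3 -m handwheel '[[0,0,1,-4,0],[0,0,4,-7,0],[0,0,7,-10,0],[0,0,7,-10,0]]';python3 -m handwheel '[[0,0,4,-3,0],[0,0,4,-3,0]]'
```

```text
time: 3.9
tool_pos: [0.5878, -0.123, 0.3082]
eef_rot: [-1.974, -2.442, 0.004]
wrist_force: [-4.9, -2.8, 3.9]
finger_gap: 0.129
finger_force: 30.0
time: 4.07
tool_pos: [0.588, -0.1228, 0.3086]
eef_rot: [-1.969, -2.436, 0.016]
wrist_force: [-10.3, -5.2, -1.8]
finger_gap: 0.128
finger_force: 30.0
```

```bash
python3 -m handwheel '[[0,0,-2,0,0],[0.5,0,-2,0,0],[0.5,0,-2,0,0],[0.5,0,-2,0,0],[0.5,0,-2,-35,0],[0.5,0,-2,-70,0],[0.5,40,0,-70,0],[0.5,80,3,-70,0],[0.5,120,6,-70,0],[0.5,160,9,-70,0],[0.5,180,9,-70,0],[0.5,180,9,-70,0]]'
python3 - <<'E'
from h import *
cv2.imwrite("pics/s2.png",manip.camera("scene"))
E
```

```text
time: 5.07
tool_pos: [0.5635, 0.0613, 0.3817]
eef_rot: [1.968, 2.449, 0.007]
wrist_force: [-0.2, -0.1, 0.3]
finger_gap: 0.503
finger_force: 0.0
```

View pics/s2.png

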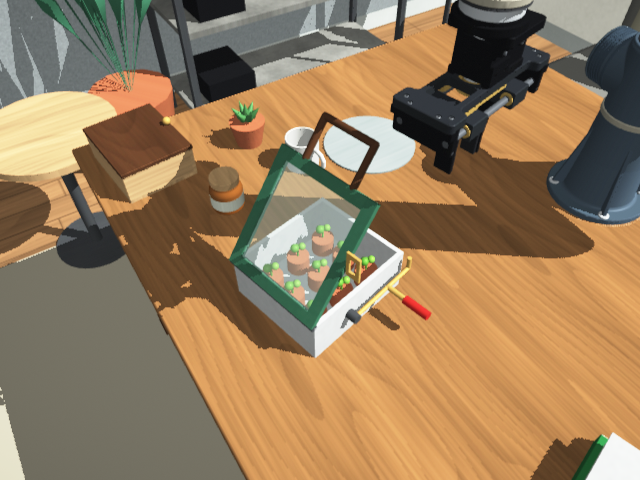

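Lid stands open, with the handle bar's ends at (325,116) and (376,147) and the eye at (354,266). The rod is untouched, red grip (417,306).

Run:
```python
from h import *
u=np.array([.978,.209,0]);v=np.array([-.209,.978,0]);h=np.array([.760,-.0865,.09])
for th in(.8,.9):
  b=h-u*.29*np.cos(th+.017)+[0,0,.29*np.sin(th+.017)]
  print(th,proj("scene",b+.05*v),proj("scene",b-.05*v))
o=manip.get_obs();p=o["tool_pos"];g=np.array([.5603,.0517,.0555]);d=g-p
print("to grip",1000*d@v,1000*d@u,-1000*(d[2]-.019))
for a in np.linspace(.065,1.6,13):print(round(a,2),round(85*(np.cos(.065)-np.cos(a)),1),round(-85*(np.sin(a)-np.sin(.065)),1))
```

```text
0.8 [383.20754058 148.08539843] [334.29758107 119.67672615]
0.9 [374.22897289 144.45013001] [324.34191645 115.3820076 ]
to grip -6.118857819622666 -5.34087358146928 345.0749945200521
0.06 0.0 -0.0
0.19 1.4 -10.8
0.32 4.2 -21.3
0.45 8.2 -31.4
0.58 13.6 -40.8
0.7 20.1 -49.5
0.83 27.6 -57.3
0.96 36.1 -64.1
1.09 45.4 -69.8
1.22 55.3 -74.2
1.34 65.7 -77.3
1.47 76.4 -79.1
1.6 87.3 -79.4
```

```bash
python3 -m handwheel '[[0.5,-3,-5,40,0],[0.5,-3,-5,80,0],[0.5,-3,-5,120,0],[0.5,-3,-5,160,0],[0.5,-3,-5,200,0],[0.5,-3,-5,240,0],[0.5,-3,-5,280,0],[0.5,-3,-5,315,0],[0.5,-3,-5,345,0],[0.5,-3,-5,345,0],[0,-3,-5,345,0],[0,-3,-5,345,0],[0,-3,-5,345,0],[0,-3,-5,345,0],[0,-3,-5,345,0],[0,-3,-5,345,0]]'
```

```text
time: 6.45
tool_pos: [0.5607, 0.0519, 0.0371]
eef_rot: [1.973, 2.441, 0.003]
wrist_force: [0.4, -0.6, 1.5]
finger_gap: 0.171
finger_force: 30.0
```

```bash
python3 -m handwheel '[[0,0,1,-11,0],[0,0,4,-21,0],[0,0,8,-31,0],[0,0,14,-41,0],[0,0,20,-50,0],[0,0,28,-57,0],[0,0,36,-64,0],[0,0,45,-70,0],[0,0,50,-72,0],[0,0,55,-74,0],[0,0,60,-76,0],[0,0,66,-77,0],[0,0,71,-78,0],[0,0,76,-79,0],[0,0,80,-79,0],[0,0,80,-79,0]]'
```

```text
time: 7.78
tool_pos: [0.6382, 0.069, 0.1194]
eef_rot: [1.973, 2.443, 0.001]
wrist_force: [-4.8, -0.3, 17.6]
finger_gap: 0.169
finger_force: 30.0
```

```bash
python3 -m handwheel '[[0,0,2,-3,0],[0,0,5,-4,0],[0,0,8,-4,0],[0,0,11,-4,0],[0,0,11,-4,0]]'
python3 - <<'E'
from h import *
cv2.imwrite("pics/s3.png",cv2.resize(manip.camera("scene")[150:350,230:480],None,fx=3,fy=3,interpolation=2))
E
```

```text
time: 8.2
tool_pos: [0.6437, 0.0703, 0.1195]
eef_rot: [-1.969, -2.438, 0.014]
wrist_force: [-11.1, -3.9, 11.0]
finger_gap: 0.177
finger_force: 30.0
```

View pics/s3.png

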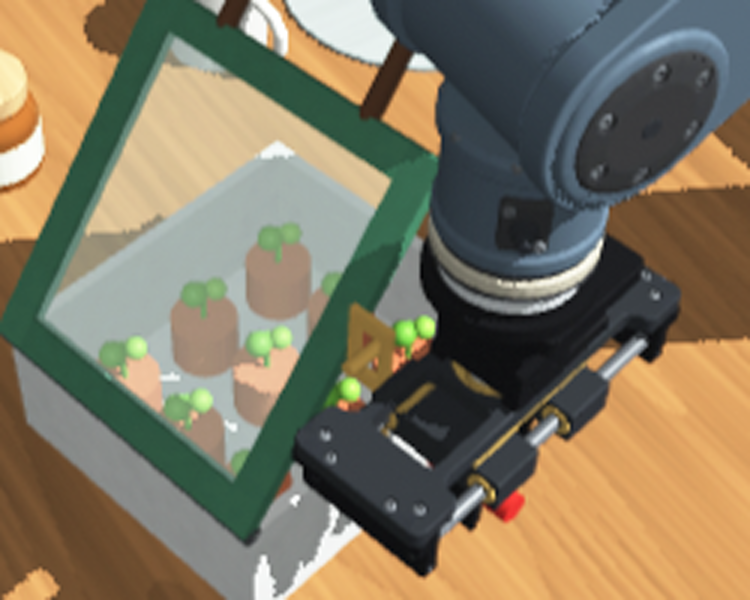

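The pin shows through the eye at crop (352,365), and the push against the stop reads 11 N. Releasing and backing off upward.

```bash
python3 -m handwheel '[[0,0,-3,0,0],[0.5,0,-3,0,0],[0.5,0,-3,0,0],[0.5,0,-3,0,0],[0.5,0,-3,-30,0],[0.5,10,-3,-70,0],[0.5,30,-15,-105,0],[0.5,60,-35,-130,0],[0.5,90,-60,-150,0],[0.5,120,-85,-160,0],[0.5,150,-110,-160,0],[0.5,180,-130,-160,0],[0.5,180,-130,-160,0]]'
python3 - <<'E'
from h import *
s=manip.camera("scene");t=manip.camera("top")
cv2.imwrite("pics/s4.png",np.hstack([cv2.resize(s[100:340,220:440],(550,600)),cv2.resize(t[140:340,220:500],(250,179))[:0].reshape(0,250,3) if 0 else cv2.copyMakeBorder(cv2.resize(t[140:340,220:500],(250,179)),0,421,0,0,0)]))
o=manip.get_obs();p=o["tool_pos"];print(p)
u=np.array([.978,.209,0]);v=np.array([-.209,.978,0]);h=np.array([.760,-.0865,.09])
G=h-.11*u;G[2]=0
for a in(1.4,1.57):print(a,proj("scene",G+u*(.029-.085*np.cos(a))+v*.176+[0,0,.05+.085*np.sin(a)]))
b=h-u*.29*np.cos(.917)+[0,0,.29*np.sin(.917)];print("bar",proj("scene",b))
y,x=np.nonzero(red(s,(330,200,460,330)));print("red",x.mean(),y.mean())
E
```

```text
time: 9.33
tool_pos: [0.4783, 0.224, 0.2791]
eef_rot: [-1.966, -2.445, -0.0]
wrist_force: [-0.1, -0.5, -0.1]
finger_gap: 0.497
finger_force: 0.0
[0.48353264 0.22121703 0.27907347]
1.4 [393.04829469 304.77364137]
1.57 [386.92961366 309.94811692]
bar [348.53806627 129.48058737]
red 388.16023738872406 309.8694362017804
```

View pics/s4.png

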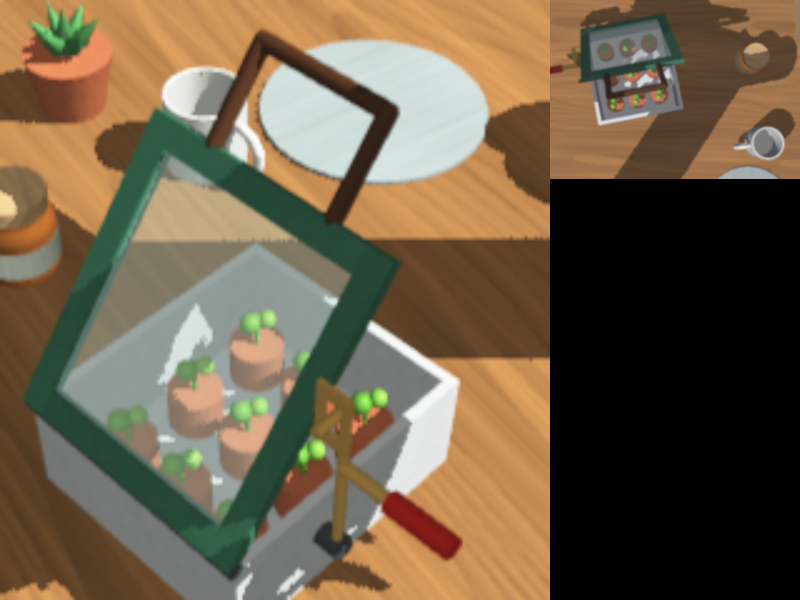

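The rod stands upright with its pin through the eye (crop 325,420). The red centroid (388,310) matches the upright prediction of (387,310), the lid is at its stop, and the mug is still standing.

```bash
python3 -c "
from station import manip
print(manip.hand_in())"
```

```text
the job is handed in; nothing more can be done
None
```

The lid is open to its stop and propped: the rod stands upright with its pin in the brass eye, the gripper has let go and moved clear, the mug was not touched, and the job was handed in at about 9.5 s.

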